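Check the catches of two baking irons

TASK

Two cookie baking irons stand shut, but a catch may not have taken. First the left iron, then the right: give the lid a short firm tug up by its handle, held for a moment, to check that its catch holds, and if it gives, press the lid down until it catches and tug again. Do not swing a lid open, leave the other things where they stand, and finish with both lids fully shut, caught and let go.

Things in the scene. Friction and masses are not known exactly. Their poses are not given: they have to be found in the camera images.
- iron_left: the left baking iron (on the robot's left), fixed to the table: a dark cast block 140 x 140 mm on short feet, its top 50 mm above the table. Origin: centre of its underside, on the table. Its x axis points from the handle side (front) to the hinge side (back), y to the left, z up.
- handle_left (a point): grip point of the left lid, moving with it: on the axis of a round wooden grip, 22 mm thick, 85 mm long, level, sticking out from the lid's front edge along the iron's -x. Lid fully shut: 145 mm in front of the iron's centre, 58 mm above the table. Free space beside and below it: pinch it from above, across (jaws closing along the iron's y).
- hinge_left (a point): middle of the left lid's hinge line, which is level along the iron's y: 75 mm behind the iron's centre, 50 mm above the table. The lid is a dark square plate, 152 x 152 mm, 13 mm thick, with a low round boss (top 71 mm above the table). It weighs 0.3 to 0.6 kg, felt as about 1.5 to 2.5 N at the handle.
- lid_left (a joint): opening angle of the left lid (rad): 0 fully shut, growing as it opens. Left alone, a caught lid lies at 0; an uncaught lid rests on top of the catch's roller at about 0.055 (grip point about 12 mm higher than shut), its rim hiding the gap. To catch it, press down with about 8 N at the handle; it snaps in and stops at 0, and 12 N makes sure.
- catch_left: spring roller catch of the left iron, in a small steel housing on the middle of its front face, under the handle's root; not to be handled. Origin: roller, 43 mm up. A caught lid pulled up has 2 mm play at the handle, then resists springily (12 N at 4 mm, 0.02 rad): tug with 6 to 12 N for half a second; past 22 N it may let go. An uncaught lid just rises against its weight.
- iron_right: the right baking iron (on the robot's right), fixed to the table: a dark cast block 140 x 140 mm on short feet, its top 50 mm above the table. Origin: centre of its underside, on the table. Its x axis points from the handle side (front) to the hinge side (back), y to the left, z up.
- handle_right (a point): grip point of the right lid, moving with it: on the axis of a round wooden grip, 22 mm thick, 85 mm long, level, sticking out from the lid's front edge along the iron's -x. Lid fully shut: 145 mm in front of the iron's centre, 58 mm above the table. Free space beside and below it: pinch it from above, across (jaws closing along the iron's y).
- hinge_right (a point): middle of the right lid's hinge line, which is level along the iron's y: 75 mm behind the iron's centre, 50 mm above the table. The lid is a dark square plate, 152 x 152 mm, 13 mm thick, with a low round boss (top 71 mm above the table). It weighs 0.3 to 0.6 kg, felt as about 1.5 to 2.5 N at the handle.
- lid_right (a joint): opening angle of the right lid (rad): 0 fully shut, growing as it opens. Left alone, a caught lid lies at 0; an uncaught lid rests on top of the catch's roller at about 0.055 (grip point about 12 mm higher than shut), its rim hiding the gap. To catch it, press down with about 8 N at the handle; it snaps in and stops at 0, and 12 N makes sure.
- catch_right: spring roller catch of the right iron, in a small steel housing on the middle of its front face, under the handle's root; not to be handled. Origin: roller, 43 mm up. A caught lid pulled up has 2 mm play at the handle, then resists springily (12 N at 4 mm, 0.02 rad): tug with 6 to 12 N for half a second; past 22 N it may let go. An uncaught lid just rises against its weight.
- pan: bystander: round steel bowl, 120 mm across, 50 mm high, on the table to the left of the irons; origin: centre of its underside
- jar: bystander: glass jar with a screw cap, 70 mm across, 120 mm high, on the table beyond the irons; origin: centre of its underside
- cup: bystander: white plastic cup, 80 mm across, 90 mm high, on the table to the right of the irons; origin: centre of its underside

How it is judged:
On the way, in this order (a step that is already met when the one before it is completed fails the run):
1. the hand is at the left lid's handle with that lid fully shut (distance between the grasp point and handle_left below 0.07 m and value of joint lid_left below 0.005 rad), for 0.05 s.
2. then the left lid is tugged up against its catch, which holds (catch loaded over 4 N, lid open less than 0.03 rad) (contact force between catch_left and anything else above 4 N and value of joint lid_left between 0.005 and 0.03 rad), for 0.2 s.
3. the hand is at the right lid's handle with that lid fully shut (distance between the grasp point and handle_right below 0.07 m and value of joint lid_right below 0.005 rad), for 0.05 s.
4. then the right lid is tugged up against its catch, which holds (catch loaded over 4 N, lid open less than 0.03 rad) (contact force between catch_right and anything else above 4 N and value of joint lid_right between 0.005 and 0.03 rad), for 0.2 s.
At the end, for the whole second after the job is handed in: both lids are at rest fully shut under their catches (joint below 0.01 rad) and released (value of joint each of lid_left, lid_right below 0.01 rad and velocity of joint each of lid_left, lid_right below 0.05 rad/s); the robot touches nothing.
It fails at once if the left lid is swung open (over 0.35 rad) (value of joint lid_left above 0.35 rad).
It fails at once if the right lid is swung open (over 0.35 rad) (value of joint lid_right above 0.35 rad).
It fails at once if the pan is moved over 50 mm (distance of pan from where it was at the start of the episode above 0.05 m).
It fails at once if the jar is moved over 50 mm (distance of jar from where it was at the start of the episode above 0.05 m).
It fails at once if the cup is moved over 50 mm (distance of cup from where it was at the start of the episode above 0.05 m).
It also fails if it takes over 64 s, if anything falls off the work surface, if the arm or the gripper's body presses on something with over 40 N, if the wrist force passes 120 N, or if a joint passes its speed limit or range.

ROBOT

A 6-joint arm with a two-finger parallel gripper is mounted at the origin on the work surface. World frame = base frame: x ahead of the robot, y to its left, z up, the work surface at z = 0. Lengths are in m, angles in rad, forces in N, time in s.
With the tool pointing down it reaches from about 0.4 to 0.825 m from the base axis. Payload 7 kg.
Tool frame: the origin (TCP) lies on the front face of the gripper's body, between the roots of the fingers; the fingertips stand 66 mm ahead of it and the grasp point (between the pads) lies 47 mm ahead of it; z points along the fingers, y is the line along which they close (so a half turn about z gives the same grasp; the last joint's range is limited). The gripper opens to 88 mm and grips with 3 to 60 N. Pads are 19 mm wide; open, the fingers measure 130 mm over their backs; the gripper's body (78 mm by 193 mm) begins 47 mm behind the grasp point.
Start: joints at [1.49, 0.359, 0.012, 0, -1.224, -0.288], TCP at [0.243, 0.63, 0.292] pointing down, gripper open.
Joint ranges: [-3.07, 3.07], [-1.43, 2.12], [-1.02, 1.25], [-3.03, 1.67], [-3.05, -0], [-3.03, 3.03]. Speed limits (rad/s): [2.39, 2.39, 3.01, 3.14, 3.14, 3.14].

INTERFACE

Orientations are given as [roll, pitch, yaw] about the fixed x, y, z axes, in that order (R = Rz(yaw) Ry(pitch) Rx(roll)).
In Python, from station import arm gives the robot as it stands. The module is installed in compiled form; this text tells all that it offers.
- The arm moves only by the tool move_arm, never from a script. Its argument "increments" is a list of rows, each an object of numbers: "jaw": the gripper command: -1 is shut, 1 is fully open, values between are in proportion; "dx", "dy", "dz": the shift along the tool's x, y, z in m; "twist": the turn about the tool's z in rad. A call has 1 to 12 rows; each row shifts and turns the commanded pose from where the row before left it, along the tool's axes as they then stand; what a row does not reach is not made up. A row lasts 1/12 s, in which the tool goes at most 41.7 mm and 7.16 degrees, less where a joint would pass 70% of its speed; a pose out of reach is approached as far as the arm can. A call is refused whole if a number of a shift passes 0.0417 or a number of a turn 0.125, either way. A call with a gripper value outside its range is refused whole. The fingers move at their own pace and stop on an object; "force" is the grip in N (left out, the last holds). Time passes only in rows, so rows that do not move let the fingers close. It gives the time, the measured TCP pose, the force, the opening and the grip force at its end, in the units of the state.
- arm.get_state(): the state, without advancing time (a new reading comes with each control period).
- arm.grab_frame(name): name is "side" or "top" or "wrist"; returns the picture (420x560x3 uint8, blue, green, red); there is no depth.
- arm.camera_info(name): a dict with "K" (3x3 intrinsics, pixels), "extrinsics" (4x4, takes a point from camera to world coordinates). Camera axes: x right, y down, z forward; pixel columns grow to the right and rows downward; lengths in m; the calibration is good to about 2 mm. The wrist camera is an equidistant fisheye: a pixel r from the principal point sees the ray r / f radians off the axis. A picture is of the moment at which its call begins: read the wrist's pose just before it. camera_info takes no time and is no camera call; for the wrist camera it gives the pose at the moment of the call.
- arm.job_done(): hands the job in; it is judged then, once.
Trained networks look in the newest picture that a camera, given by its name, has taken for a name from the list of things; names that differ only in an ending like _2 or _b are one class to them, and where a whole thing is asked for, a point or a joint stands for the part that bears it (a point fixed in the world has none). Each returns a list of dicts, best first, with "score" (0 to 1); they miss things now and then, are a little off and sometimes report something else, mostly with a low value. They report only what shows in the picture. A call takes as long as a camera call.
- arm.find_in(camera, name): "position" ([x, y, z] in m, in world coordinates, good to about 4 mm: the middle of the surface that is visible of it).
- arm.silhouettes(camera, name): "pixels" (420x560 bool, what is visible of it).
- arm.pinpoint(camera, name): "position" ([x, y, z] in m, in world coordinates, good to about 4 mm: a listed point, or the origin of a listed thing).
The state is a dict: "t": time; "q": joint angles; "qd": joint speeds; "joint_efforts": joint torques, N m; "eef_pos": TCP position; "ee_rot": TCP orientation; "force": force on the tool from outside, world axes, zero at the start; "moment": the same for the moment, N m; "width": finger opening in m; "gripper_force": force on a finger pad.
Only numpy, scipy, OpenCV 4.12 (cv2) and the standard library are available. Lean on these libraries where they do the work, as an engineer would, in place of code of your own. Each camera call takes 0.05 s, during which the arm holds its last target. There are 200 camera calls.

## Working session

There is one attempt and no reset: what is moved stays moved. The work goes in short steps, Python scripts to look and compute and a tool call to move; the robot and the scene stay as the last step left them, time stands still between calls to the robot, and variables do not carry over. Pictures are saved under pics/ and viewed, at most 10 in all, crops included, and the job is handed in when it is done.

Besides the shell and the picture viewer there is one more tool, called after "Request:" by a JSON object that holds its "op" and its "data". move_arm: Moves the arm, as the interface text tells. Its arguments: {"type":"object","properties":{"increments":{"type":"array"},"force":{"type":"number"}},"required":["increments"]}

```bash
mkdir -p pics; python3 - <<'E'
from station import arm
import cv2,numpy as np
np.set_printoptions(precision=4,suppress=True)
s=arm.get_state();print({k:np.round(s[k],4) for k in s})
ims=[]
for c in("top","side"):
    ims.append(arm.grab_frame(c))
    for n in("iron_left","handle_left","hinge_left","iron_right","handle_right","hinge_right","pan","jar","cup"):
        r=arm.pinpoint(c,n);print(c,n,[(np.round(d["position"],4),round(d["score"],2)) for d in r[:2]])
cv2.imwrite("pics/a.png",cv2.resize(np.vstack(ims),(560,840))[:, :][:840]) 
cv2.imwrite("pics/a.png",cv2.resize(np.hstack(ims),(800,300)))
E
```

```text
{'t': np.float64(0.0), 'q': array([ 1.4901,  0.3594,  0.0111, -0.0004, -1.2241, -0.2881]), 'qd': array([-0.0006,  0.0008, -0.0015,  0.0008, -0.0014, -0.0003]), 'joint_efforts': array([ -0.0011, -58.2715,  29.3061,   6.9972,   0.0069,  -0.0002]), 'eef_pos': array([0.2432, 0.6293, 0.2912]), 'ee_rot': array([ 3.14  , -0.0001, -0.3689]), 'force': array([ 0.4917, -0.9547, -0.5227]), 'moment': array([-0.0348,  0.0462,  0.0182]), 'gripper_force': np.float64(0.0), 'width': np.float64(0.0874)}
top iron_left [(array([0.6017, 0.1981, 0.0045]), 0.63)]
top handle_left []
top hinge_left [(array([0.6721, 0.1728, 0.0513]), 0.84)]
top iron_right [(array([ 0.5918, -0.1501,  0.0012]), 0.91), (array([ 0.5173,  0.4625, -0.0019]), 0.51)]
top handle_right [(array([ 0.4475, -0.1497,  0.0698]), 0.89)]
top hinge_right [(array([ 0.6651, -0.1523,  0.0532]), 0.94), (array([ 0.4507, -0.1486,  0.0673]), 0.66)]
top pan [(array([ 0.5201,  0.4602, -0.0001]), 0.72)]
top jar [(array([ 0.7846, -0.0624,  0.002 ]), 0.94), (array([ 0.596 , -0.1489,  0.0002]), 0.5)]
top cup [(array([ 0.563 , -0.3897,  0.0026]), 0.94)]
side iron_left [(array([0.5931, 0.1963, 0.0003]), 0.9)]
side handle_left [(array([0.461 , 0.2364, 0.0552]), 0.82)]
side hinge_left [(array([0.6699, 0.1704, 0.0498]), 0.77), (array([ 0.5891, -0.1516,  0.0018]), 0.73)]
side iron_right [(array([ 0.5932, -0.1527,  0.0022]), 0.64)]
side handle_right [(array([ 0.4509, -0.15  ,  0.0707]), 0.77), (array([0.4597, 0.2379, 0.0564]), 0.34)]
side hinge_right [(array([ 0.6664, -0.1495,  0.0496]), 0.67)]
side pan [(array([0.5186, 0.4554, 0.0003]), 0.85)]
side jar [(array([ 0.7856, -0.0592,  0.0015]), 0.7)]
side cup [(array([ 0.5674, -0.3869, -0.0009]), 0.85), (array([ 0.511 , -0.1503,  0.045 ]), 0.44)]
```

View pics/a.png

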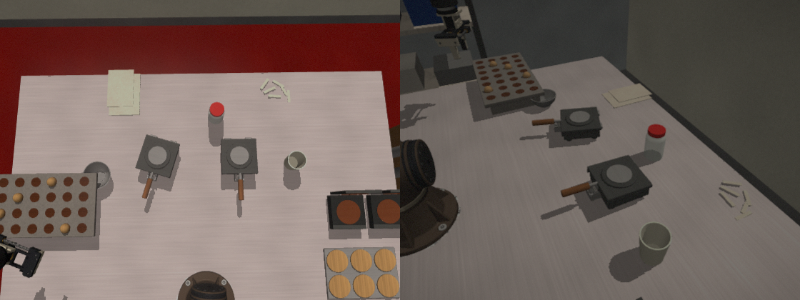

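The left iron is yawed about -0.3 rad and the right about 0. The handle heights suggest the left is caught (z about 55 mm) and the right is not (about 70 mm). In the picture, the left handle is at (149,187), the right at (240,188), and the pan and jar are clear of both. Next I move above the left handle.

Request:
{"op": "move_arm", "data": {"increments": [{"dx": 0.0286, "dy": 0.0239, "jaw": 1}, {"dx": 0.0286, "dy": 0.0239, "jaw": 1}, {"dx": 0.0286, "dy": 0.0239, "jaw": 1}, {"dx": 0.0286, "dy": 0.0239, "jaw": 1}, {"dx": 0.0286, "dy": 0.0239, "jaw": 1}, {"dx": 0.0286, "dy": 0.0239, "jaw": 1}, {"dx": 0.0286, "dy": 0.0239, "jaw": 1}, {"dx": 0.0286, "dy": 0.0239, "jaw": 1}, {"dx": 0.0286, "dy": 0.0239, "jaw": 1}, {"dx": 0.0286, "dy": 0.0239, "jaw": 1}, {"dx": 0.0286, "dy": 0.0239, "jaw": 1}, {"dx": 0.0286, "dy": 0.0239, "jaw": 1}]}}

```text
$.increments[0]: bad value
```

Request:
{"op": "move_arm", "data": {"increments": [{"twist": -0.07, "jaw": 1}, {"dz": 0.03, "jaw": 1}, {"dz": 0.03, "jaw": 1}, {"dz": 0.03, "jaw": 1}, {"jaw": 1}, {"jaw": 1}, {"jaw": 1}]}}

```text
$.increments[0]: bad value
```

```bash
cat > look.py <<'E'
from station import arm
import cv2,numpy as np,sys
np.set_printoptions(precision=4,suppress=True)
side,png=sys.argv[1],sys.argv[2]
s=arm.get_state();print(s["t"],s["eef_pos"],s["ee_rot"],s["force"],s["width"])
cams=sys.argv[3].split(",")
for c in cams:
    im=arm.grab_frame(c)
    if c=="wrist" and png!="-": cv2.imwrite("pics/"+png,im)
    for n in ("handle_"+side,"hinge_"+side,"iron_"+side):
        for d in arm.pinpoint(c,n)[:2]:print(c,n,d["position"],round(d["score"],2))
E
python3 look.py left b.png wrist,top,side
```

```text
1.0 [0.2434 0.6296 0.2922] [-3.1416  0.     -0.3688] [-0.5668 -0.2929 -0.7053] 0.08779783658608814
top handle_left [0.4628, 0.2422, 0.0565] 0.86
top handle_left [0.7875, -0.0586, 0.0051] 0.57
top hinge_left [0.6741, 0.1746, 0.0534] 0.55
top iron_left [0.599, 0.1982, 0.0014] 0.86
side handle_left [0.4598, 0.2395, 0.0578] 0.95
side iron_left [0.596, 0.1967, 0.0003] 0.71
```

View pics/b.png

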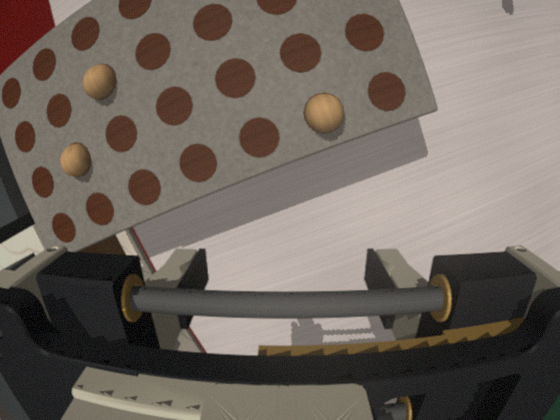

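The moves were refused, so the arm hasn't moved. The wrist view shows the cookie tray in the upper half, so it is still at the start pose. Probably every row needs all its fields, so I'll fill them in.

Request:
{"op": "move_arm", "data": {"increments": [{"jaw": 1, "dx": 0.0286, "dy": 0.0239, "dz": 0, "twist": 0}, {"jaw": 1, "dx": 0.0286, "dy": 0.0239, "dz": 0, "twist": 0}, {"jaw": 1, "dx": 0.0286, "dy": 0.0239, "dz": 0, "twist": 0}, {"jaw": 1, "dx": 0.0286, "dy": 0.0239, "dz": 0, "twist": 0}, {"jaw": 1, "dx": 0.0286, "dy": 0.0239, "dz": 0, "twist": 0}, {"jaw": 1, "dx": 0.0286, "dy": 0.0239, "dz": 0, "twist": 0}, {"jaw": 1, "dx": 0.0286, "dy": 0.0239, "dz": 0, "twist": 0}, {"jaw": 1, "dx": 0.0286, "dy": 0.0239, "dz": 0, "twist": 0}, {"jaw": 1, "dx": 0.0286, "dy": 0.0239, "dz": 0, "twist": 0}, {"jaw": 1, "dx": 0.0286, "dy": 0.0239, "dz": 0, "twist": 0}, {"jaw": 1, "dx": 0.0286, "dy": 0.0239, "dz": 0, "twist": 0}, {"jaw": 1, "dx": 0.0286, "dy": 0.0239, "dz": 0, "twist": 0}]}}

```text
t: 2.6
eef_pos: [0.4606, 0.2367, 0.2926]
ee_rot: [-3.141, -0.0, -0.368]
force: [0.5, -0.0, -0.2]
width: 0.0876
gripper_force: 0.0
```

Request:
{"op": "move_arm", "data": {"increments": [{"jaw": 1, "dx": 0, "dy": 0, "dz": 0, "twist": -0.07}, {"jaw": 1, "dx": 0, "dy": 0, "dz": 0.03, "twist": 0}, {"jaw": 1, "dx": 0, "dy": 0, "dz": 0.03, "twist": 0}, {"jaw": 1, "dx": 0, "dy": 0, "dz": 0.03, "twist": 0}, {"jaw": 1, "dx": 0, "dy": 0, "dz": 0, "twist": 0}, {"jaw": 1, "dx": 0, "dy": 0, "dz": 0, "twist": 0}]}}

```text
t: 3.1
eef_pos: [0.4598, 0.2378, 0.2017]
ee_rot: [3.139, 0.001, -0.299]
force: [0.0, 0.3, 1.6]
width: 0.0878
gripper_force: 0.0
```

```bash
python3 look.py left c.png wrist,top,side
```

```text
3.1 [0.4598 0.2378 0.2017] [ 3.1386  0.001  -0.2987] [0.0065 0.3136 1.6219] 0.08780279077311687
wrist handle_left [0.4578, 0.2367, 0.0589] 0.58
wrist iron_left [0.5955, 0.1975, 0.0011] 0.72
top handle_left [0.463, 0.2405, 0.0563] 0.89
top hinge_left [0.6729, 0.1736, 0.0521] 0.71
top hinge_left [0.6649, -0.1495, 0.0533] 0.57
top iron_left [0.5993, 0.1984, -0.0001] 0.8
side handle_left [0.4609, 0.2389, 0.0585] 0.68
side handle_left [0.5901, -0.1539, 0.0025] 0.65
side hinge_left [0.6674, 0.172, 0.0492] 0.69
side hinge_left [0.5715, -0.3888, -0.0023] 0.3
side iron_left [0.5082, -0.1505, 0.0434] 0.72
```

View pics/c.png

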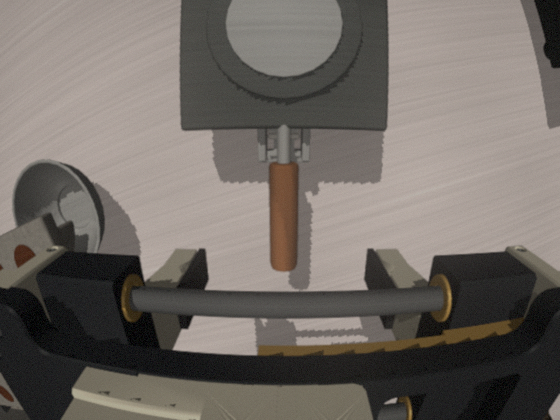

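The left handle runs straight between the jaws, at about (284,215), and its height of about 58 mm means it is shut. Now I descend and pinch it.

Request:
{"op": "move_arm", "data": {"increments": [{"jaw": 1, "dx": 0, "dy": 0, "dz": 0.03, "twist": 0}, {"jaw": 1, "dx": 0, "dy": 0, "dz": 0.03, "twist": 0}, {"jaw": 1, "dx": 0, "dy": 0, "dz": 0.02, "twist": 0}, {"jaw": 1, "dx": 0, "dy": 0, "dz": 0.016, "twist": 0}, {"jaw": 0, "dx": 0, "dy": 0, "dz": 0, "twist": 0}, {"jaw": -1, "dx": 0, "dy": 0, "dz": 0, "twist": 0}, {"jaw": -1, "dx": 0, "dy": 0, "dz": 0, "twist": 0}, {"jaw": -1, "dx": 0, "dy": 0, "dz": 0, "twist": 0}, {"jaw": -1, "dx": 0, "dy": 0, "dz": 0, "twist": 0}, {"jaw": -1, "dx": 0, "dy": 0, "dz": 0, "twist": 0}, {"jaw": -1, "dx": 0, "dy": 0, "dz": 0, "twist": 0}], "force": 30}}

```text
t: 4.62
eef_pos: [0.4603, 0.2386, 0.1068]
ee_rot: [-3.14, -0.001, -0.299]
force: [-0.4, 0.5, -0.2]
width: 0.0467
gripper_force: 0.0
```

Request:
{"op": "move_arm", "data": {"increments": [{"jaw": -1, "dx": 0, "dy": 0, "dz": 0, "twist": 0}, {"jaw": -1, "dx": 0, "dy": 0, "dz": 0, "twist": 0}, {"jaw": -1, "dx": 0, "dy": 0, "dz": 0, "twist": 0}, {"jaw": -1, "dx": 0, "dy": 0, "dz": 0, "twist": 0}, {"jaw": -1, "dx": 0, "dy": 0, "dz": 0, "twist": 0}, {"jaw": -1, "dx": 0, "dy": 0, "dz": 0, "twist": 0}]}}

```text
t: 5.12
eef_pos: [0.4604, 0.2391, 0.1063]
ee_rot: [-3.14, -0.0, -0.299]
force: [-0.4, 4.3, -0.9]
width: 0.021
gripper_force: 30.0
```

Request:
{"op": "move_arm", "data": {"increments": [{"jaw": -1, "dx": 0, "dy": 0, "dz": -0.001, "twist": 0}, {"jaw": -1, "dx": 0, "dy": 0, "dz": -0.001, "twist": 0}, {"jaw": -1, "dx": 0, "dy": 0, "dz": -0.001, "twist": 0}, {"jaw": -1, "dx": 0, "dy": 0, "dz": 0, "twist": 0}]}}

```text
t: 5.45
eef_pos: [0.4605, 0.2391, 0.1092]
ee_rot: [-3.14, -0.001, -0.299]
force: [1.5, 6.1, -6.5]
width: 0.0209
gripper_force: 30.0
```

The left catch holds: 6.5 N down at 3 mm. I'll pull a little harder and hold.

Request:
{"op": "move_arm", "data": {"increments": [{"jaw": -1, "dx": 0, "dy": 0, "dz": -0.0007, "twist": 0}, {"jaw": -1, "dx": 0, "dy": 0, "dz": 0, "twist": 0}, {"jaw": -1, "dx": 0, "dy": 0, "dz": 0, "twist": 0}, {"jaw": -1, "dx": 0, "dy": 0, "dz": 0, "twist": 0}]}}

```text
t: 5.78
eef_pos: [0.4605, 0.2391, 0.1097]
ee_rot: [-3.14, -0.0, -0.299]
force: [2.1, 4.8, -7.4]
width: 0.0211
gripper_force: 30.0
```

Request:
{"op": "move_arm", "data": {"increments": [{"jaw": -1, "dx": 0, "dy": 0, "dz": 0, "twist": 0}, {"jaw": -1, "dx": 0, "dy": 0, "dz": 0, "twist": 0}, {"jaw": -1, "dx": 0, "dy": 0, "dz": 0, "twist": 0}]}}

```text
t: 6.03
eef_pos: [0.4605, 0.2391, 0.1097]
ee_rot: [-3.14, -0.0, -0.299]
force: [2.1, 5.1, -6.8]
width: 0.0213
gripper_force: 30.0
```

Request:
{"op": "move_arm", "data": {"increments": [{"jaw": -1, "dx": 0, "dy": 0, "dz": -0.0008, "twist": 0}, {"jaw": -1, "dx": 0, "dy": 0, "dz": 0, "twist": 0}, {"jaw": -1, "dx": 0, "dy": 0, "dz": 0, "twist": 0}, {"jaw": -1, "dx": 0, "dy": 0, "dz": 0, "twist": 0}, {"jaw": -1, "dx": 0, "dy": 0, "dz": 0, "twist": 0}]}}

```text
t: 6.45
eef_pos: [0.4605, 0.2391, 0.1103]
ee_rot: [-3.14, -0.0, -0.299]
force: [3.9, 5.1, -8.8]
width: 0.0211
gripper_force: 30.0
```

Holds at about 9 N. Lower it back and let go.

Request:
{"op": "move_arm", "data": {"increments": [{"jaw": -1, "dx": 0, "dy": 0, "dz": 0, "twist": 0}, {"jaw": -1, "dx": 0, "dy": 0, "dz": 0, "twist": 0}, {"jaw": -1, "dx": 0, "dy": 0, "dz": 0.0015, "twist": 0}, {"jaw": -1, "dx": 0, "dy": 0, "dz": 0.0015, "twist": 0}, {"jaw": -1, "dx": 0, "dy": 0, "dz": 0.0015, "twist": 0}, {"jaw": -1, "dx": 0, "dy": 0, "dz": 0, "twist": 0}, {"jaw": -1, "dx": 0, "dy": 0, "dz": 0, "twist": 0}]}}

```text
t: 7.03
eef_pos: [0.4604, 0.2391, 0.1063]
ee_rot: [-3.14, -0.0, -0.299]
force: [-0.1, 7.0, -1.1]
width: 0.0209
gripper_force: 30.0
```

Request:
{"op": "move_arm", "data": {"increments": [{"jaw": 1, "dx": 0, "dy": 0, "dz": 0, "twist": 0}, {"jaw": 1, "dx": 0, "dy": 0, "dz": 0, "twist": 0}, {"jaw": 1, "dx": 0, "dy": 0, "dz": 0, "twist": 0}, {"jaw": 1, "dx": 0, "dy": 0, "dz": 0, "twist": 0}, {"jaw": 1, "dx": 0, "dy": 0, "dz": 0, "twist": 0}, {"jaw": 1, "dx": 0, "dy": 0, "dz": -0.02, "twist": 0}, {"jaw": 1, "dx": 0, "dy": 0, "dz": -0.025, "twist": 0}, {"jaw": 1, "dx": 0, "dy": 0, "dz": -0.025, "twist": 0}, {"jaw": 1, "dx": 0, "dy": 0, "dz": -0.025, "twist": 0}, {"jaw": 1, "dx": 0, "dy": 0, "dz": 0, "twist": 0}]}}

```text
t: 7.87
eef_pos: [0.4619, 0.2396, 0.2061]
ee_rot: [-3.136, -0.004, -0.298]
force: [0.8, 0.6, 0.1]
width: 0.0816
gripper_force: 0.0
```

```bash
python3 look.py left - wrist,side
```

```text
7.8667 [0.4619 0.2396 0.2061] [-3.1355 -0.0043 -0.2979] [0.8482 0.5701 0.0809] 0.08164166711541736
wrist handle_left [0.4569, 0.2382, 0.0572] 0.73
wrist iron_left [0.5941, 0.1933, 0.0046] 0.65
side handle_left [0.4616, 0.2351, 0.0557] 0.59
side handle_left [0.5185, 0.2233, 0.0414] 0.24
side hinge_left [0.67, 0.1733, 0.0492] 0.76
side iron_left [0.5978, 0.1945, -0.0006] 0.84
```

The left lid still reads shut. Turning and going across to the right handle.

Request:
{"op": "move_arm", "data": {"increments": [{"jaw": 1, "dx": 0, "dy": 0, "dz": 0, "twist": -0.1}, {"jaw": 1, "dx": 0, "dy": 0, "dz": 0, "twist": -0.1}, {"jaw": 1, "dx": 0, "dy": 0, "dz": 0, "twist": -0.1}, {"jaw": 1, "dx": 0, "dy": 0, "dz": 0, "twist": 0}]}}

```text
t: 8.6
eef_pos: [0.46, 0.2382, 0.2006]
ee_rot: [3.141, 0.001, 0.006]
force: [-0.3, -0.4, -0.2]
width: 0.0874
gripper_force: 0.0
```

Request:
{"op": "move_arm", "data": {"increments": [{"jaw": 1, "dx": -0.001, "dy": 0.0325, "dz": 0, "twist": 0}, {"jaw": 1, "dx": -0.001, "dy": 0.0325, "dz": 0, "twist": 0}, {"jaw": 1, "dx": -0.001, "dy": 0.0325, "dz": 0, "twist": 0}, {"jaw": 1, "dx": -0.001, "dy": 0.0325, "dz": 0, "twist": 0}, {"jaw": 1, "dx": -0.001, "dy": 0.0325, "dz": 0, "twist": 0}, {"jaw": 1, "dx": -0.001, "dy": 0.0325, "dz": 0, "twist": 0}, {"jaw": 1, "dx": -0.001, "dy": 0.0325, "dz": 0, "twist": 0}, {"jaw": 1, "dx": -0.001, "dy": 0.0325, "dz": 0, "twist": 0}, {"jaw": 1, "dx": -0.001, "dy": 0.0325, "dz": 0, "twist": 0}, {"jaw": 1, "dx": -0.001, "dy": 0.0325, "dz": 0, "twist": 0}, {"jaw": 1, "dx": -0.001, "dy": 0.0325, "dz": 0, "twist": 0}, {"jaw": 1, "dx": -0.001, "dy": 0.0325, "dz": 0, "twist": 0}]}}

```text
t: 9.6
eef_pos: [0.4481, -0.1532, 0.201]
ee_rot: [3.142, 0.0, -0.002]
force: [1.1, 0.5, 0.4]
width: 0.0877
gripper_force: 0.0
```

Request:
{"op": "move_arm", "data": {"increments": [{"jaw": 1, "dx": 0, "dy": 0, "dz": 0, "twist": 0}, {"jaw": 1, "dx": 0, "dy": 0, "dz": 0, "twist": 0}]}}

```text
t: 9.77
eef_pos: [0.448, -0.1532, 0.2007]
ee_rot: [3.141, 0.001, -0.005]
force: [-0.2, 0.9, -0.6]
width: 0.0878
gripper_force: 0.0
```

```bash
python3 look.py right d.png wrist,top,side
```

```text
9.7667 [ 0.448  -0.1532  0.2007] [ 3.1415  0.0011 -0.0055] [-0.1605  0.9314 -0.6351] 0.08780905038160597
wrist handle_right [0.4466, -0.1482, 0.0681] 0.6
wrist iron_right [0.594, -0.1496, -0.003] 0.92
top hinge_right [0.6629, -0.1499, 0.0514] 0.86
top iron_right [0.5933, -0.1497, -0.0014] 0.7
side handle_right [0.4487, -0.1537, 0.0729] 0.57
side hinge_right [0.6648, -0.1502, 0.0508] 0.6
side iron_right [0.5913, -0.1534, 0.0024] 0.65
side iron_right [0.6655, -0.1513, 0.049] 0.27
```

View pics/d.png

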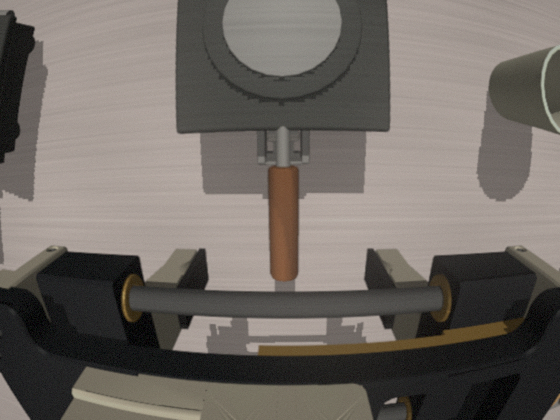

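The right handle is centred between the jaws at about (284,222), but it sits at about 70 mm, so it looks uncaught. Now I grip it at that height.

Request:
{"op": "move_arm", "data": {"increments": [{"jaw": 1, "dx": 0, "dy": -0.001, "dz": 0.03, "twist": 0}, {"jaw": 1, "dx": 0, "dy": 0, "dz": 0.03, "twist": 0}, {"jaw": 0, "dx": 0, "dy": 0, "dz": 0.014, "twist": 0}, {"jaw": -1, "dx": 0, "dy": 0, "dz": 0.01, "twist": 0}, {"jaw": -1, "dx": 0, "dy": 0, "dz": 0, "twist": 0}, {"jaw": -1, "dx": 0, "dy": 0, "dz": 0, "twist": 0}, {"jaw": -1, "dx": 0, "dy": 0, "dz": 0, "twist": 0}, {"jaw": -1, "dx": 0, "dy": 0, "dz": 0, "twist": 0}, {"jaw": -1, "dx": 0, "dy": 0, "dz": 0, "twist": 0}, {"jaw": -1, "dx": 0, "dy": 0, "dz": 0, "twist": 0}, {"jaw": -1, "dx": 0, "dy": 0, "dz": 0, "twist": 0}, {"jaw": -1, "dx": 0, "dy": 0, "dz": 0, "twist": 0}], "force": 30}}

```text
t: 11.37
eef_pos: [0.4486, -0.1507, 0.1175]
ee_rot: [-3.142, -0.001, 0.001]
force: [-0.1, -0.5, -0.1]
width: 0.0264
gripper_force: 0.0
```

Request:
{"op": "move_arm", "data": {"increments": [{"jaw": -1, "dx": 0, "dy": 0, "dz": 0, "twist": 0}, {"jaw": -1, "dx": 0, "dy": 0, "dz": 0, "twist": 0}, {"jaw": -1, "dx": 0, "dy": 0, "dz": 0, "twist": 0}, {"jaw": -1, "dx": 0, "dy": 0, "dz": 0, "twist": 0}, {"jaw": -1, "dx": 0, "dy": 0, "dz": 0, "twist": 0}]}}

```text
t: 11.78
eef_pos: [0.4486, -0.1512, 0.1174]
ee_rot: [3.141, 0.0, 0.001]
force: [-0.2, -5.7, 1.1]
width: 0.0214
gripper_force: 30.0
```

Request:
{"op": "move_arm", "data": {"increments": [{"jaw": -1, "dx": 0, "dy": 0, "dz": -0.001, "twist": 0}, {"jaw": -1, "dx": 0, "dy": 0, "dz": -0.001, "twist": 0}, {"jaw": -1, "dx": 0, "dy": 0, "dz": -0.001, "twist": 0}, {"jaw": -1, "dx": 0, "dy": 0, "dz": 0, "twist": 0}]}}

```text
t: 12.12
eef_pos: [0.4489, -0.1512, 0.1203]
ee_rot: [3.141, -0.001, 0.001]
force: [2.3, -5.6, -1.9]
width: 0.0212
gripper_force: 30.0
```

Request:
{"op": "move_arm", "data": {"increments": [{"jaw": -1, "dx": 0, "dy": 0, "dz": -0.001, "twist": 0}, {"jaw": -1, "dx": 0, "dy": 0, "dz": -0.001, "twist": 0}, {"jaw": -1, "dx": 0, "dy": 0, "dz": 0, "twist": 0}, {"jaw": -1, "dx": 0, "dy": 0, "dz": 0, "twist": 0}]}}

```text
t: 12.45
eef_pos: [0.449, -0.1512, 0.1223]
ee_rot: [3.141, -0.001, 0.001]
force: [2.5, -6.3, -2.8]
width: 0.0213
gripper_force: 30.0
```

The right lid just rises under its own weight, so it is not caught. Pressing it down.

Request:
{"op": "move_arm", "data": {"increments": [{"jaw": -1, "dx": 0, "dy": 0, "dz": 0.003, "twist": 0}, {"jaw": -1, "dx": 0, "dy": 0, "dz": 0.002, "twist": 0}, {"jaw": -1, "dx": 0, "dy": 0, "dz": 0.002, "twist": 0}, {"jaw": -1, "dx": 0, "dy": 0, "dz": 0.002, "twist": 0}, {"jaw": -1, "dx": 0, "dy": 0, "dz": 0, "twist": 0}]}}

```text
t: 12.87
eef_pos: [0.4483, -0.1512, 0.1131]
ee_rot: [3.141, 0.001, 0.001]
force: [0.2, -5.4, 1.5]
width: 0.0212
gripper_force: 30.0
```

Request:
{"op": "move_arm", "data": {"increments": [{"jaw": -1, "dx": 0, "dy": 0, "dz": 0.002, "twist": 0}, {"jaw": -1, "dx": 0, "dy": 0, "dz": 0.002, "twist": 0}, {"jaw": -1, "dx": 0, "dy": 0, "dz": 0.002, "twist": 0}, {"jaw": -1, "dx": 0, "dy": 0, "dz": 0, "twist": 0}]}}

```text
t: 13.2
eef_pos: [0.448, -0.1512, 0.1067]
ee_rot: [3.141, 0.001, 0.001]
force: [0.1, -6.8, -1.6]
width: 0.0212
gripper_force: 30.0
```

Request:
{"op": "move_arm", "data": {"increments": [{"jaw": -1, "dx": 0, "dy": 0, "dz": 0.001, "twist": 0}, {"jaw": -1, "dx": 0, "dy": 0, "dz": 0.001, "twist": 0}, {"jaw": -1, "dx": 0, "dy": 0, "dz": 0, "twist": 0}]}}

```text
t: 13.45
eef_pos: [0.448, -0.1512, 0.1057]
ee_rot: [3.141, 0.001, 0.001]
force: [-2.9, -3.8, 8.2]
width: 0.0213
gripper_force: 30.0
```

Request:
{"op": "move_arm", "data": {"increments": [{"jaw": -1, "dx": 0, "dy": 0, "dz": 0.0006, "twist": 0}, {"jaw": -1, "dx": 0, "dy": 0, "dz": 0, "twist": 0}, {"jaw": -1, "dx": 0, "dy": 0, "dz": 0, "twist": 0}]}}

```text
t: 13.7
eef_pos: [0.448, -0.1512, 0.1055]
ee_rot: [3.141, 0.001, 0.002]
force: [-6.2, -3.6, 15.1]
width: 0.0209
gripper_force: 30.0
```

It's down on its stop at 15 N. Now the second tug.

Request:
{"op": "move_arm", "data": {"increments": [{"jaw": -1, "dx": 0, "dy": 0, "dz": -0.001, "twist": 0}, {"jaw": -1, "dx": 0, "dy": 0, "dz": -0.001, "twist": 0}, {"jaw": -1, "dx": 0, "dy": 0, "dz": -0.001, "twist": 0}, {"jaw": -1, "dx": 0, "dy": 0, "dz": -0.001, "twist": 0}, {"jaw": -1, "dx": 0, "dy": 0, "dz": 0, "twist": 0}]}}

```text
t: 14.12
eef_pos: [0.448, -0.1512, 0.1084]
ee_rot: [3.141, 0.001, 0.001]
force: [-0.1, -6.7, -5.3]
width: 0.0212
gripper_force: 30.0
```

Request:
{"op": "move_arm", "data": {"increments": [{"jaw": -1, "dx": 0, "dy": 0, "dz": -0.001, "twist": 0}, {"jaw": -1, "dx": 0, "dy": 0, "dz": -0.0007, "twist": 0}, {"jaw": -1, "dx": 0, "dy": 0, "dz": 0, "twist": 0}, {"jaw": -1, "dx": 0, "dy": 0, "dz": 0, "twist": 0}, {"jaw": -1, "dx": 0, "dy": 0, "dz": 0, "twist": 0}]}}

```text
t: 14.53
eef_pos: [0.4481, -0.1512, 0.1096]
ee_rot: [3.141, 0.001, 0.001]
force: [1.9, -6.9, -8.6]
width: 0.0214
gripper_force: 30.0
```

Request:
{"op": "move_arm", "data": {"increments": [{"jaw": -1, "dx": 0, "dy": 0, "dz": 0, "twist": 0}, {"jaw": -1, "dx": 0, "dy": 0, "dz": 0, "twist": 0}, {"jaw": -1, "dx": 0, "dy": 0, "dz": 0, "twist": 0}, {"jaw": -1, "dx": 0, "dy": 0, "dz": 0, "twist": 0}]}}

```text
t: 14.87
eef_pos: [0.4481, -0.1512, 0.1096]
ee_rot: [3.141, 0.001, 0.001]
force: [2.2, -6.4, -7.6]
width: 0.0208
gripper_force: 30.0
```

Request:
{"op": "move_arm", "data": {"increments": [{"jaw": -1, "dx": 0, "dy": 0, "dz": -0.0007, "twist": 0}, {"jaw": -1, "dx": 0, "dy": 0, "dz": 0, "twist": 0}, {"jaw": -1, "dx": 0, "dy": 0, "dz": 0, "twist": 0}, {"jaw": -1, "dx": 0, "dy": 0, "dz": 0, "twist": 0}, {"jaw": -1, "dx": 0, "dy": 0, "dz": 0, "twist": 0}, {"jaw": -1, "dx": 0, "dy": 0, "dz": 0, "twist": 0}, {"jaw": -1, "dx": 0, "dy": 0, "dz": 0, "twist": 0}]}}

```text
t: 15.45
eef_pos: [0.4482, -0.1512, 0.1103]
ee_rot: [3.141, 0.001, 0.001]
force: [2.1, -7.5, -9.2]
width: 0.0212
gripper_force: 30.0
```

Request:
{"op": "move_arm", "data": {"increments": [{"jaw": -1, "dx": 0, "dy": 0, "dz": 0.0015, "twist": 0}, {"jaw": -1, "dx": 0, "dy": 0, "dz": 0.0015, "twist": 0}, {"jaw": -1, "dx": 0, "dy": 0, "dz": 0.0015, "twist": 0}, {"jaw": -1, "dx": 0, "dy": 0, "dz": 0, "twist": 0}, {"jaw": -1, "dx": 0, "dy": 0, "dz": 0, "twist": 0}]}}

```text
t: 15.87
eef_pos: [0.448, -0.1512, 0.1061]
ee_rot: [3.141, 0.001, 0.001]
force: [-0.5, -5.7, -1.8]
width: 0.0211
gripper_force: 30.0
```

The right catch holds too. Let go, rise and check both.

Request:
{"op": "move_arm", "data": {"increments": [{"jaw": 1, "dx": 0, "dy": 0, "dz": 0, "twist": 0}, {"jaw": 1, "dx": 0, "dy": 0, "dz": 0, "twist": 0}, {"jaw": 1, "dx": 0, "dy": 0, "dz": 0, "twist": 0}, {"jaw": 1, "dx": 0, "dy": 0, "dz": 0, "twist": 0}, {"jaw": 1, "dx": 0, "dy": 0, "dz": 0, "twist": 0}, {"jaw": 1, "dx": 0, "dy": 0, "dz": -0.02, "twist": 0}, {"jaw": 1, "dx": 0, "dy": 0, "dz": -0.025, "twist": 0}, {"jaw": 1, "dx": 0, "dy": 0, "dz": -0.025, "twist": 0}, {"jaw": 1, "dx": 0, "dy": 0, "dz": -0.025, "twist": 0}, {"jaw": 1, "dx": 0, "dy": 0, "dz": 0, "twist": 0}, {"jaw": 1, "dx": 0, "dy": 0, "dz": 0, "twist": 0}]}}

```text
t: 16.78
eef_pos: [0.4494, -0.1505, 0.2029]
ee_rot: [-3.141, -0.004, 0.001]
force: [0.6, 0.1, -1.2]
width: 0.0859
gripper_force: 0.0
```

```bash
python3 look.py right e.png wrist,side; python3 look.py left - top,side
```

```text
16.7833 [ 0.4494 -0.1505  0.2029] [-3.1412 -0.0038  0.0013] [ 0.6312  0.1417 -1.2069] 0.08594660113214851
wrist handle_right [0.4456, -0.1492, 0.0539] 0.59
wrist handle_right [0.5934, -0.1513, -0.0015] 0.52
wrist iron_right [0.5928, -0.1506, -0.003] 0.66
side handle_right [0.4482, -0.1542, 0.058] 0.85
side handle_right [0.6676, 0.1729, 0.0496] 0.57
side hinge_right [0.6673, -0.1492, 0.0519] 0.67
side iron_right [0.5927, -0.1517, 0.0026] 0.58
17.1833 [ 0.4483 -0.1507  0.2008] [3.1415 0.0014 0.0012] [-0.0867  0.3232 -0.2117] 0.08748106442586034
top handle_left [0.4635, 0.2408, 0.053] 0.93
top hinge_left [0.6736, 0.1727, 0.0531] 0.72
top iron_left [0.6003, 0.1984, 0.0017] 0.85
side handle_left [0.4562, 0.236, 0.058] 0.56
side hinge_left [0.6692, 0.1715, 0.0515] 0.93
side iron_left [0.5954, 0.1949, -0.0001] 0.61
```

Both handles now read about 58 mm, so both lids are shut and free. Handing in.

```bash
python3 -c "
from station import arm
print(arm.job_done())"
```

```text
the job is handed in; nothing more can be done
None
```

Job handed in, no verdict returned: the left catch held at about 9 N; the right lid gave, so I pressed it down until it caught and it then held at about 9 N; both lids read shut and are let go.

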